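# Release the ratchet vice and push its jaw fully back

## Task

Open the small ratchet vice on the bench so that the steel pellet die in it can be taken out later: press the black release button on top of the sliding jaw fully down, then push the sliding jaw back along its bar, away from the die, until it rests against the backstop. Only press and push: leave the die standing where it is in the vice, and do not disturb the punch, the pot and the timer beside it.

Things in the scene. Friction and masses are not known exactly. Their poses are not given: they have to be found in the camera images.
- vice: Grey ratchet vice fixed to the bench, elsewhere each time. Base 280 mm long (its x) by 104 mm wide (y); origin at the centre of the underside. Bar top 14 mm above the bench. Fixed jaw at the -x end, 50 mm high (bolt heads 54), its face at x = -112 mm. Backstop at the +x end, 32 mm high, its rubber bumpers end at x = 119 mm. The sliding jaw slides between them along x.
- jaw (a joint): Travel of the sliding jaw along the vice's +x, in m: 0 closed, 0.103 fully back; starts at 0 to 0.04. Grey block 80 mm long (x), 96 mm wide (y), 16 to 92 mm above the bench, with an aluminium face plate 90 mm wide. Locked both ways (up to 3 mm of play) until the release is at least 6 mm down. Then slides with about 3 N of friction and stays where it is left.
- jaw_face (a point): Point on the face plate of the sliding jaw, in the middle of its width, 72 mm above the bench (20 mm below the top of the jaw, 20 mm above the top of the die). Moves with the jaw. The face looks along the vice's -x; push here, towards the vice's +x.
- release (a joint): Travel of the release button, in m: 0 up (ratchet engaged), 0.010 fully down (released). It takes about 5 N to move, has no return spring and stays down where it is left.
- button_top (a point): Centre of the flat top of the release button, a black round button of 34 mm diameter on top of the sliding jaw, 44 mm behind the jaw's face and on its middle line. 108 mm above the bench when up, 98 mm when fully down. Moves with the jaw and the button.
- backstop (a point): Point between the two rubber bumpers of the backstop, 21 mm above the bench; the lower rear edge of the sliding jaw meets them when it is fully back.
- die: Loose steel pellet die, a knurled cylinder of 45 mm diameter and 38 mm height that stands on the bar of the vice against the fixed jaw, its top 52 mm above the bench. Origin at the centre of its underside. Leave it standing there.
- punch: Loose steel die punch, 27 mm diameter, 52 mm high, standing on the bench beside the vice. Origin at the centre of its underside. Leave it alone.
- pot: Loose white sample pot with a red screw cap, 50 mm diameter, 68 mm high, standing on the bench beside the vice. Origin at the centre of its underside. Leave it alone.
- timer: Loose laboratory timer, 62 x 66 mm, 23 mm high, lying on the bench beside the vice, on the other side from the punch and the pot. Origin at the centre of its underside. Leave it alone.
Things that resemble listed ones, but are neither listed nor needed, are in the scene too. There is more than one size of the die; the job needs the largest.

How it is judged:
On the way, in this order (a step that is already met when the one before it is completed fails the run):
1. the release button is pressed fully down (at least 8 of its 10 mm) (value of joint release above 0.008 m), for 0.1 s.
2. the sliding jaw is pushed back against the backstop (within 5 mm) (value of joint jaw above 0.098 m), for 0.2 s.
At the end, for the whole second after the job is handed in: The sliding jaw is within 5 mm of the backstop, the release button is still down (at least 8 mm), and the die stands upright at rest within 15 mm of where it was (value of joint jaw above 0.098 m and value of joint release above 0.008 m and distance of die from where it was at the start of the episode below 0.015 m and angle between die's own z axis and vertical below 0.1 rad and linear speed of die below 0.01 m/s); the robot touches nothing.
It fails at once if the die is lifted, carried or pushed more than 15 mm, or tipped (distance of die from where it was at the start of the episode above 0.015 m or angle between die's own z axis and vertical above 0.3 rad).
It fails at once if the punch, the pot or the timer is moved more than 15 mm or tipped over (distance of any of punch, pot, timer from where it was at the start of the episode above 0.015 m or angle between any of punch, pot's own z axis and vertical above 0.5 rad).
It also fails if it takes over 35 s, if anything falls off the work surface, if the arm or the gripper's body presses on something with over 40 N, if the wrist force passes 120 N, or if a joint passes its speed limit or range.

## Robot

A 7-joint arm with a two-finger parallel gripper is mounted at the origin on a cart in front of the work surface, level with it; the furniture and walls round the work are solid. World frame = base frame: x ahead of the robot, y to its left, z up, the work surface at z = 0. Lengths are in m, angles in rad, forces in N, time in s.
With the tool pointing down it reaches from about 0.4 to 0.875 m from the base axis. Payload 19.3 kg.
Tool frame: the origin (TCP) lies at the centre of the arm's flange, where the gripper is bolted on; the fingertips stand 173 mm ahead of it and the grasp point (between the pads) lies 155 mm ahead of it; z points along the fingers, y is the line along which they close (so a half turn about z gives the same grasp; the last joint's range is limited). The gripper opens to 85 mm and grips with 20 to 120 N. Pads are 22 mm wide; open, the fingers measure 114 mm over their backs; the gripper's body (76 mm by 85 mm) begins 54 mm behind the grasp point. The pads swing forward as they close: fully open they stand 13 mm farther back than shut.
Start: joints at [-1.334, 0.521, -0.036, 1.599, 0.021, 1.021, -0.113], TCP at [0.189, 0.596, 0.405] pointing down, gripper open.
Joint ranges: [-2.91, 2.91], [-0.3, 2.13], [-1.5, 1.42], [0.17, 2.43], [-1.26, 4.41], [0.16, 1.93], [-2.52, 2.52]. Speed limits (rad/s): [1.89, 1.89, 2.39, 2.39, 3.01, 3.01, 3.01].

## Interface

Orientations are given as [roll, pitch, yaw] about the fixed x, y, z axes, in that order (R = Rz(yaw) Ry(pitch) Rx(roll)).
In Python, from workcell import bot, imaging, job gives the robot as it stands.
- The arm moves only by the tool carry_out, never from a script. Its argument "targets" is a list of rows, each a list of 3 entries, a list of its own where there are three numbers: the shift along the tool's x, y, z in units of 0.25 m (1.0 is 0.25 m), then the turn, a rotation vector about the tool's x, y, z in units of 180 degrees (1.0 is 180 degrees), then the opening, from 0 (shut) to 1 (fully open). In form: [[[tx, ty, tz], [wx, wy, wz], jaw], ...]. A call has 1 to 8 rows; each row shifts and turns the commanded pose from where the row before left it, along the tool's axes as they then stand; what a row does not reach is not made up. A row lasts 1/8 s, in which the tool goes at most 62.5 mm and 10.7 degrees, less where a joint would pass 70% of its speed; a pose out of reach is approached as far as the arm can. A call with a number of a shift or a turn outside -1 to 1 is refused whole. A call with a gripper value outside its range is refused whole. The fingers move at their own pace and stop on an object; "force" is the grip in N (left out, the last holds). Time passes only in rows, so rows that do not move let the fingers close. It gives the time, the measured TCP pose, the force and the opening at its end, in the units of the state.
- bot.observe(): the state, without advancing time (a new reading comes with each control period).
- imaging.grab_frame(name): name is "scene" or "side" or "wrist"; returns a dict with "pixels" (384x512x3 uint8, red, green, blue), "mtx" (3x3 intrinsics, pixels), "k1" (the pictures are not rectified: a ray, as slopes to the right and down, at radius r is drawn at 1 + k1 r^2 times it, then the intrinsics apply), "cam_to_world" (4x4, takes a point from camera to world coordinates); the wrist camera has in their place "mount" (4x4, takes a point from camera to tool coordinates, whose origin is the TCP and whose axes are the flange's). Camera axes: x right, y down, z forward; pixel columns grow to the right and rows downward; lengths in m; the calibration is good to about 2 mm. A picture is of the moment at which its call begins: read the wrist's pose just before it. There is no depth.
- job.job_done(): hands the job in, once; it reports no verdict.
The state is a dict: "clock": time; "qpos": joint angles; "qd": joint speeds; "joint_efforts": joint torques, N m; "position": TCP position; "tool_rot": TCP orientation; "force": force on the tool from outside, world axes, zero at the start; "moment": the same for the moment, N m; "grip_width": finger opening in m.
Only numpy, scipy, OpenCV 4.12 (cv2) and the standard library are available. Lean on these libraries where they do the work, as an engineer would, in place of code of your own. Each camera call takes 0.05 s, during which the arm holds its last target. There are 200 camera calls.

## Working session

There is one attempt and no reset: what is moved stays moved. The work goes in short steps, Python scripts to look and compute and a tool call to move; the robot and the scene stay as the last step left them, time stands still between calls to the robot, and variables do not carry over. Pictures are saved under pics/ and viewed, on a budget of 10 in all, crops included, one or two more only if the job needs it, and the job is handed in when it is done.

Besides the shell and the picture viewer there is one more tool, called after "Request:" as a command line: name --argument value ..., lists and objects as JSON in quotes. carry_out: Moves the arm, as the interface text tells. Its arguments: {"type":"object","properties":{"targets":{"type":"array"},"force":{"type":"number"}},"required":["targets"]}

```bash
mkdir -p pics
cat > h.py <<'E'
import numpy as np, cv2
from workcell import bot, imaging, job
from scipy.spatial.transform import Rotation as R
def grab(n):
    s=bot.observe(); f=imaging.grab_frame(n); return s,f
def pose(s):
    T=np.eye(4); r=np.array(s["tool_rot"]); T[:3,:3]=r if r.shape==(3,3) else R.from_euler('xyz',r).as_matrix(); T[:3,3]=s["position"]; return T
def c2w(s,f): return np.array(f["cam_to_world"]) if "cam_to_world" in f else pose(s)@np.array(f["mount"])
def ray(f,C,u,v):
    K=np.array(f["mtx"]); d=np.array([(u-K[0,2])/K[0,0],(v-K[1,2])/K[1,1]]); x=d.copy()
    for _ in range(30): x=d/(1+f["k1"]*(x@x))
    return C[:3,3],C[:3,:3]@np.array([x[0],x[1],1])
def onz(f,C,u,v,z):
    o,d=ray(f,C,u,v); return o+d*(z-o[2])/d[2]
def proj(f,C,P):
    p=np.linalg.inv(C)@np.append(P,1); x=p[:2]/p[2]; x=x*(1+f["k1"]*(x@x)); K=np.array(f["mtx"]); return K[0,0]*x[0]+K[0,2],K[1,1]*x[1]+K[1,2]
E
python3 - <<'E'
from h import *
import pickle
fs={}
for n in ["scene","side"]:
    s,f=grab(n); fs[n]=(s,f); cv2.imwrite(f"pics/{n}0.png",cv2.resize(f["pixels"][:,:,::-1],(768,576),interpolation=cv2.INTER_CUBIC))
    print(n,np.round(c2w(s,f),3).tolist(),f["k1"],f["mtx"])
pickle.dump(fs,open("fs.pkl","wb"))
print(s)
E
```

```text
scene [[0.633, -0.582, 0.511, 0.08], [-0.774, -0.463, 0.432, -0.477], [-0.015, -0.668, -0.744, 0.722], [0.0, 0.0, 0.0, 1.0]] -0.05295755437113475 [[398.31430559   0.         258.2939425 ]
 [  0.         398.31430559 193.9978343 ]
 [  0.           0.           1.        ]]
side [[-0.997, -0.049, 0.063, 0.455], [-0.08, 0.552, -0.83, 0.614], [0.006, -0.832, -0.554, 0.545], [0.0, 0.0, 0.0, 1.0]] -0.045680178536118034 [[390.44951337   0.         262.32384136]
 [  0.         390.44951337 187.45376215]
 [  0.           0.           1.        ]]
{'clock': 0.05, 'qpos': array([-1.33422702,  0.52202156, -0.03632715,  1.59999412,  0.0212281 ,
        1.02110358, -0.11280855]), 'qd': array([ 0.00075373, -0.00032887, -0.00123788,  0.00110514, -0.00038647,
        0.00087837, -0.0004776 ]), 'joint_efforts': array([ 7.96067761e-03, -9.29456306e+01,  1.98786959e+00, -3.70987272e+01,
        1.82221527e-02,  5.24819989e-03, -2.83019602e-05]), 'position': array([0.18872159, 0.59568257, 0.4041259 ]), 'tool_rot': array([-3.14045666e+00,  1.05456407e-04,  2.83481911e+00]), 'force': array([-0.7195529 , -0.23093434,  0.65729502]), 'moment': array([0.04460444, 0.02710243, 0.00954308]), 'grip_width': 0.08543443207770653}
```

View pics/scene0.png

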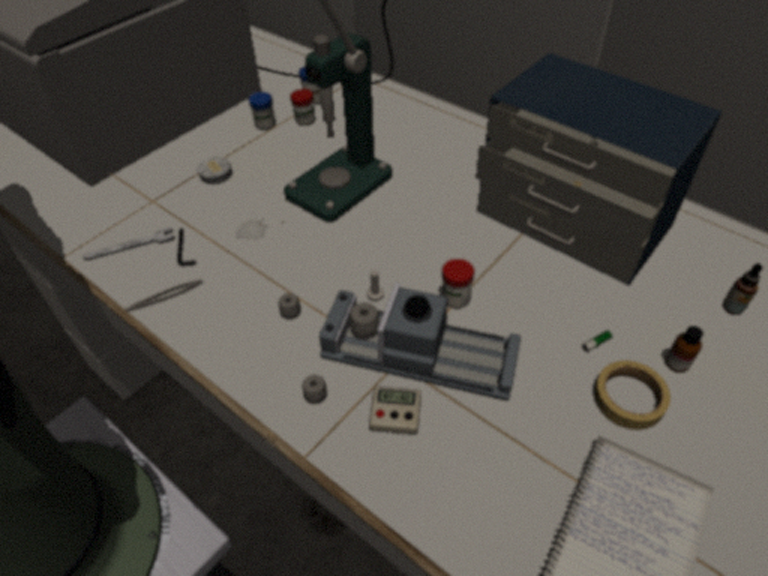

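View pics/side0.png

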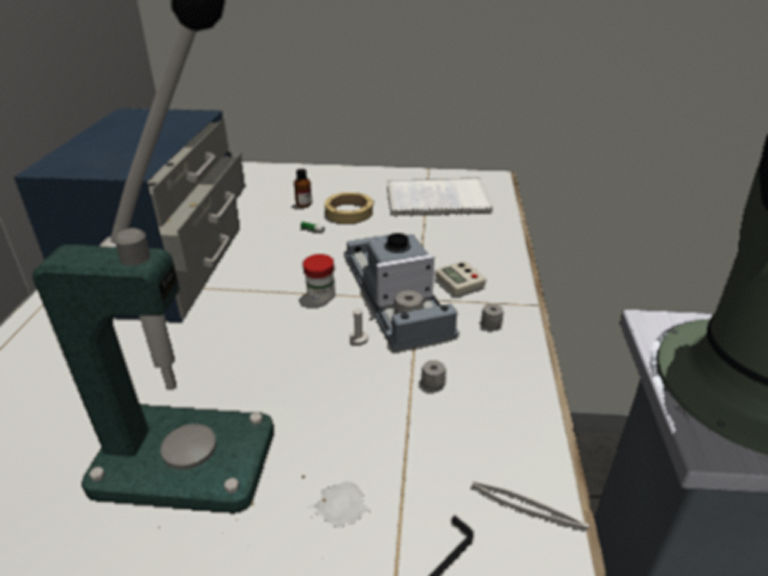

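The scene view shows the vice at about (420,340), with the button at (417,307). The die candidates are the one in the vice at (364,320) and two loose, smaller ones at (289,305) and (314,388). The one in the vice, against the fixed jaw, fits the description. The punch is at (375,287), the pot at (458,283) and the timer at (396,411). The side view agrees, with the button at (398,241). I'll confirm this in one enlarged composite.

Run:
```python
from h import *
import pickle
fs=pickle.load(open("fs.pkl","rb"))
a=fs["scene"][1]["pixels"][180:300,195:355,::-1]; b=fs["side"][1]["pixels"][150:270,195:355,::-1]
o=[cv2.convertScaleAbs(cv2.resize(i,None,fx=5,fy=5,interpolation=cv2.INTER_CUBIC),alpha=1.3) for i in (a,b)]
cv2.imwrite("pics/ca.png",o[0]);cv2.imwrite("pics/cb.png",o[1])
```

```text
(no output)
```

View pics/ca.png

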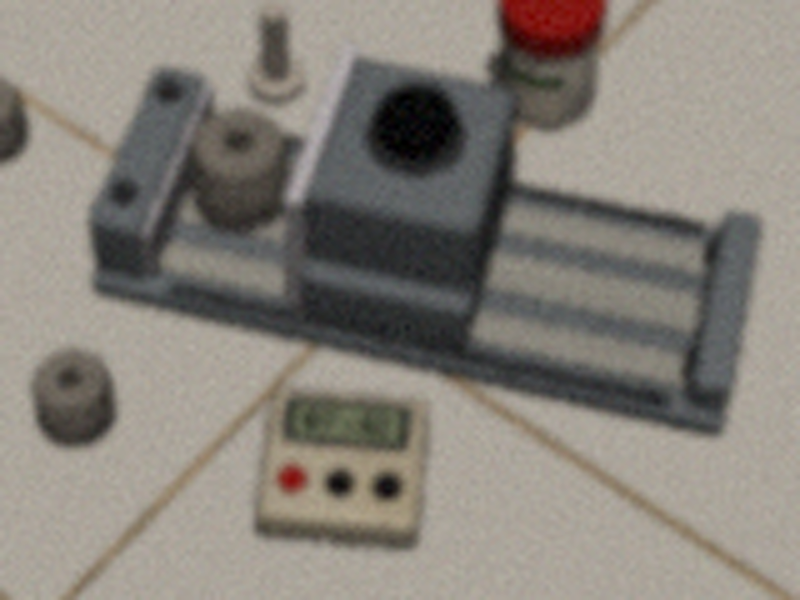

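View pics/cb.png

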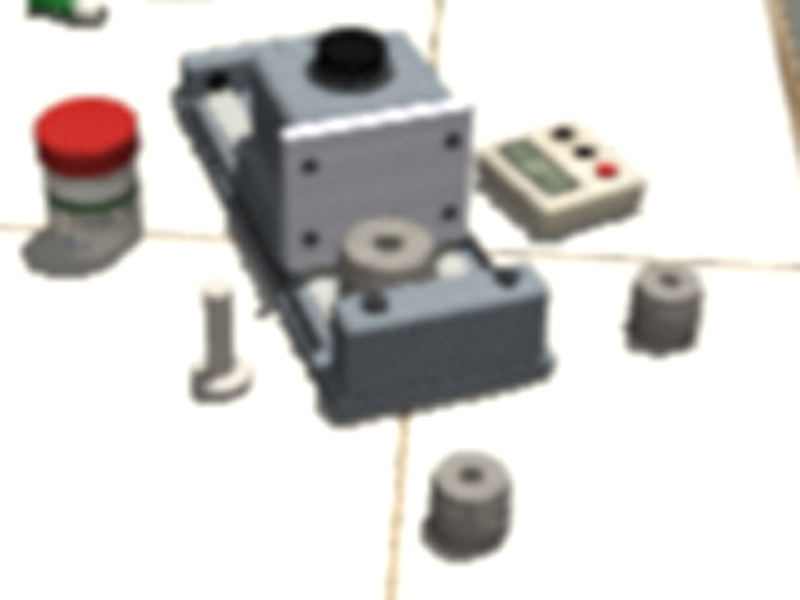

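The crops confirm the die in the vice: it is the largest and stands against the fixed jaw, at (240,165) in the first crop. The jaw plate top runs (350,50)–(295,195), the button is at (418,124), and the base corners are at (97,290) and (720,432). In the second crop the plate top corners are at (283,133) and (472,105). Next I fit the vice pose to these.

```bash
cat > fit.py <<'E'
from h import *
import pickle
from scipy.optimize import least_squares
fs=pickle.load(open("fs.pkl","rb"))
B=lambda x,y,z:(lambda q:(x,y,z)); J=lambda x,y,z:(lambda q:(-.064+q+x,y,z))
obs=[("scene",418,122,J(.044,0,.108)),("scene",352,50,J(0,.045,.092)),("scene",515,97,J(.08,.048,.092)),("scene",485,238,J(.08,-.048,.092)),
("scene",97,290,B(-.14,-.052,0)),("scene",720,432,B(.14,-.052,0)),
("side",350,47,J(.044,0,.108)),("side",283,133,J(0,.045,.092)),("side",472,106,J(0,-.045,.092)),("side",330,422,B(-.14,.052,0)),("side",552,372,B(-.14,-.052,0))]
def W(p,P): c,s=np.cos(p[2]),np.sin(p[2]); return np.array([p[0]+c*P[0]-s*P[1],p[1]+s*P[0]+c*P[1],P[2]])
def res(p):
    r=[]
    for n,x,y,g in obs:
        s,f=fs[n]; u,v=proj(f,c2w(s,f),W(p,g(p[3]))); r+=[u-195-x/5+.4,v-(180 if n=="scene" else 150)-y/5+.4]
    return np.array(r)
if __name__=="__main__":
    r=least_squares(res,[.55,-.1,-1.2,.02],loss="soft_l1"); p=r.x; print(p); print(np.round(res(p).reshape(-1,2),1).tolist())
    print("button",W(p,J(.044,0,.108)(p[3])),"face",W(p,J(0,0,.072)(p[3])))
    for nm,n,x,y,z in [("timer","scene",340,470,.023),("pot","scene",553,25,.068),("punch","side",218,285,.052),("die","side",388,240,.052)]:
        s,f=fs[n]; P=onz(f,c2w(s,f),195+x/5,(180 if n=="scene" else 150)+y/5,z); print(nm,P)
    np.save("p.npy",p)
E
python3 fit.py
```

```text
[ 0.51373049 -0.17210805 -1.16589319  0.01307652]
[[0.2, -2.4], [-1.5, -2.5], [2.6, -5.6], [-1.6, 1.1], [-0.6, 0.9], [0.7, 1.6], [-0.6, -1.8], [-0.2, -0.1], [0.2, -1.3], [0.1, 0.1], [0.3, 0.5]]
button [ 0.51100313 -0.1657444   0.108     ] face [ 0.49367022 -0.12530222  0.072     ]
timer [ 0.3991577 -0.2148994  0.023    ]
pot [ 0.61634071 -0.16340834  0.068     ]
punch [ 0.55542255 -0.0458217   0.052     ]
die [ 0.48550649 -0.08527364  0.052     ]
```

```bash
cat >> h.py <<'E'
def to(P,yaw,s=None):
    "shift in units along present tool axes, turn about tool z in units"
    s=s or bot.observe(); T=pose(s); d=T[:3,:3].T@(np.array(P)-T[:3,3])/.25
    Rg=R.from_euler('xyz',[np.pi,0,yaw]).as_matrix(); w=R.from_matrix(T[:3,:3].T@Rg).as_rotvec()/np.pi
    print("pos",np.round(T[:3,3],4),"shift",np.round(d,3),"turn",np.round(w,4),"F",np.round(s["force"],1),"t",s["clock"])
E
python3 - <<'E'
from h import *
import pickle
fs=pickle.load(open("fs.pkl","rb"))
s,f=fs["scene"];C=c2w(s,f)
for n,u,v in [("press near corner",330,215),("press left",288,190),("press right",390,172)]: print(n,onz(f,C,u*2/3,v*2/3,0.02))
o=[];
for n,u,v in [("scene",322,50),("side",131,240)]:
    s,f=fs[n]; P,d=ray(f,c2w(s,f),u*2/3,v*2/3); o.append((P,d/np.linalg.norm(d)))
(a,d),(b,e)=o; t=np.linalg.lstsq(np.c_[d,-e],b-a,rcond=None)[0]; print("press spindle top",a+d*t[0],b+e*t[1])
s=bot.observe(); to([.511,-.166,.40],1.976,s); to([.42,.3,.40],1.976,s)
E
```

```text
press near corner [0.63946445 0.1266153  0.02      ]
press left [0.64293151 0.23763351 0.02      ]
press right [0.8038179  0.12185552 0.02      ]
press spindle top [0.71586694 0.18540308 0.28078647] [0.72217019 0.184604   0.28867385]
pos [0.1888 0.5957 0.4042] shift [-2.149 -2.515  0.019] turn [-3.000e-04  2.000e-04  2.733e-01] F [ 0.6  0.6 -0.6] t 0.1
pos [0.1888 0.5957 0.4042] shift [-1.239 -0.848  0.018] turn [-3.000e-04  2.000e-04  2.733e-01] F [ 0.6  0.6 -0.6] t 0.1
```

Run:
```python
from h import *
import pickle
fs=pickle.load(open("fs.pkl","rb"))
s,f=fs["scene"];C=c2w(s,f); a,d1=ray(f,C,353*2/3,60*2/3); a,d2=ray(f,C,322*2/3,0); n=np.cross(d1,d2)
s,f=fs["side"]
for u,v in [(197,8),(160,110),(120,225)]:
    b,e=ray(f,c2w(s,f),u*2/3,v*2/3); print(b+e*((a-b)@n)/(e@n))
```

```text
[0.6412749  0.14961587 0.47478461]
[0.68423877 0.15539011 0.39716238]
[0.74254208 0.1627441  0.29115601]
```

Request:
carry_out --targets '[[[-0.13, -0.09, 0], [0, 0, 0], 0]]'

```text
clock: 0.22
position: [0.2113, 0.5654, 0.4039]
tool_rot: [-3.141, -0.001, 2.838]
force: [1.9, -0.5, -1.1]
grip_width: 0.0699
```

Request:
carry_out --targets '[[[-0.147, -0.111, 0], [0, 0, 0], 0], [[-0.147, -0.111, 0], [0, 0, 0], 0], [[-0.147, -0.111, 0], [0, 0, 0], 0], [[-0.147, -0.111, 0], [0, 0, 0], 0], [[-0.147, -0.111, 0], [0, 0, 0], 0], [[-0.147, -0.111, 0], [0, 0, 0], 0], [[-0.147, -0.111, 0], [0, 0, 0], 0]]'

```text
clock: 1.1
position: [0.4002, 0.3003, 0.4046]
tool_rot: [-3.141, -0.0, 2.835]
force: [1.4, 1.1, 0.6]
grip_width: -0.0001
```

```bash
python3 -c "
from h import *
s=bot.observe(); print(np.round(s['qpos'],2)); to([.42,.1,.40],2.835,s)"
```

```text
[-0.8   0.32  0.04  1.92 -0.02  0.89  0.52]
pos [0.4002 0.3003 0.4046] shift [-0.318 -0.74   0.019] turn [-0.0001 -0.     -0.0001] F [1.4 1.1 0.6] t 1.1
```

Request:
carry_out --targets '[[[-0.08, -0.185, 0], [0, 0, 0], 0], [[-0.08, -0.185, 0], [0, 0, 0], 0], [[-0.08, -0.185, 0], [0, 0, 0], 0], [[-0.08, -0.185, 0], [0, 0, 0], 0], [[-0.14, -0.2, 0], [0, 0, 0], 0], [[-0.14, -0.2, 0], [0, 0, 0], 0], [[-0.14, -0.2, 0], [0, 0, 0], 0], [[-0.14, -0.2, 0], [0, 0, 0], 0]]'

```text
clock: 2.1
position: [0.4932, -0.1337, 0.4047]
tool_rot: [3.141, -0.0, 2.835]
force: [1.5, 0.9, 0.7]
grip_width: -0.0002
```

Request:
carry_out --targets '[[[0, 0, 0], [0, 0, 0.055], 0], [[0, 0, 0], [0, 0, 0.055], 0], [[0, 0, 0], [0, 0, 0.055], 0], [[0, 0, 0], [0, 0, 0.055], 0], [[0, 0, 0], [0, 0, 0.053], 0], [[0, 0, 0], [0, 0, 0], 0]]'

```text
clock: 2.85
position: [0.493, -0.1316, 0.4045]
tool_rot: [-3.141, 0.0, 1.978]
force: [-0.4, -0.4, 0.1]
grip_width: -0.0001
```

Run:
```python
from h import *
import pickle
s,f=grab("wrist"); fs=pickle.load(open("fs.pkl","rb")); fs["wrist"]=(s,f); pickle.dump(fs,open("fs.pkl","wb"))
cv2.imwrite("pics/w1.png",cv2.resize(f["pixels"][:,:,::-1],(768,576),interpolation=cv2.INTER_CUBIC))
p=np.load("p.npy"); to([.511,-.166,.35],p[2]+np.pi,s); print(np.round(s["qpos"],2))
from fit import W,J
print(proj(f,c2w(s,f),W(p,J(.044,0,.108)(p[3]))), c2w(s,f)[:3,3])
```

```text
pos [ 0.493  -0.1316  0.4045] shift [-0.155  0.012  0.218] turn [-0.0002  0.      0.0008] F [-0.4 -0.4  0.1] t 2.85
[-0.21  0.37  0.46  1.92 -0.21  0.9   0.76]
(np.float64(261.68938773271935), np.float64(225.56422238041944)) [ 0.46161686 -0.0597075   0.37436095]
```

View pics/w1.png

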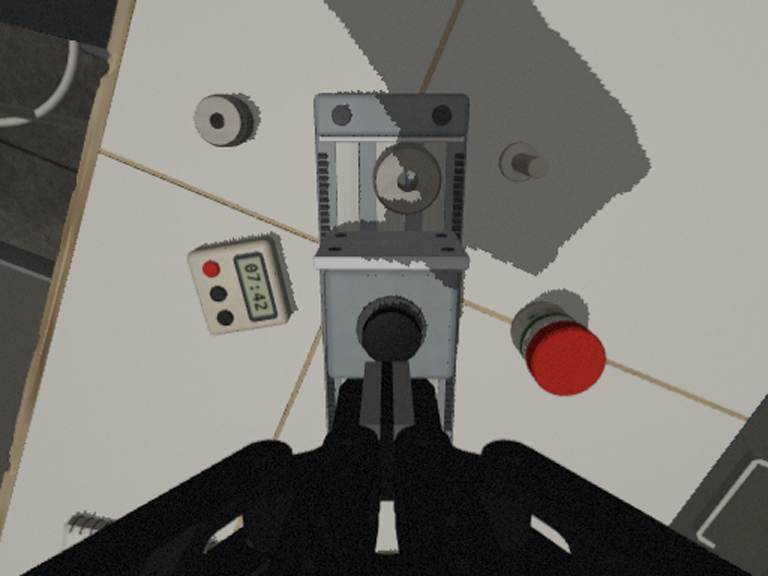

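The wrist view shows the button at (391,335), the plate top edge running (314,262)–(468,262), and the die at (408,180). The fit predicted the button about 1–2 mm away. I'll refine using the wrist points.

Run:
```python
from h import *
from fit import W,J,B
import pickle
from scipy.optimize import least_squares
s,f=pickle.load(open("fs.pkl","rb"))["wrist"];C=c2w(s,f)
obs=[(391,335,J(.044,0,.108)),(314,266,J(0,-.045,.092)),(468,266,J(0,.045,.092)),(314,140,B(-.112,-.052,.05)),(469,140,B(-.112,.052,.05))]
res=lambda p:np.ravel([np.array(proj(f,C,W(p,g(p[3]))))-np.array([x,y])/1.5 for x,y,g in obs])
p0=np.load("p.npy"); print("old",np.round(res(p0).reshape(-1,2),1).tolist())
r=least_squares(res,p0,loss="soft_l1");p=r.x;print(p,np.round(res(p).reshape(-1,2),1).tolist())
print("button",W(p,J(.044,0,.108)(p[3])),"face",W(p,J(0,0,.072)(p[3])),"die",onz(f,C,408/1.5,180/1.5,.052))
np.save("p2.npy",p); b=W(p,J(.044,0,0)(p[3])); to([b[0],b[1],.173+.125],p[2]+np.pi)
```

```text
old [[1.0, 2.2], [-0.1, -6.8], [2.4, -6.5], [-4.4, 1.0], [5.8, 1.3]]
[ 0.51256978 -0.1715338  -1.16354086  0.01953278] [[-0.0, 8.1], [-1.0, -0.5], [1.0, -0.5], [-5.6, 0.0], [4.7, 0.1]]
button [ 0.51238472 -0.17110479  0.108     ] face [ 0.49495672 -0.13070349  0.072     ] die [ 0.48747461 -0.08620482  0.052     ]
pos [ 0.493  -0.1316  0.4045] shift [-0.176  0.008  0.426] turn [-0.0002 -0.      0.001 ] F [-0.6 -0.   0.2] t 2.9
```

The white strip is the plate's top surface, and its front edge is at v≈257. With that the first fit agrees to within about 1 px, so I'll use it.

Request:
carry_out --targets '[[[-0.08, 0.006, 0.1], [0, 0, 0], 0], [[-0.076, 0.006, 0.1], [0, 0, 0], 0], [[0, 0, 0.1], [0, 0, 0], 0], [[0, 0, 0.1], [0, 0, 0], 0], [[0, 0, 0], [0, 0, 0], 0]]'

```text
clock: 3.52
position: [0.5107, -0.1664, 0.3035]
tool_rot: [-3.139, -0.002, 1.98]
force: [-0.1, 0.6, 0.4]
grip_width: 0.0
```

Run:
```python
from h import *
s,f=grab("wrist")
cv2.imwrite("pics/w2.png",cv2.resize(f["pixels"][:,:,::-1],(768,576),interpolation=cv2.INTER_CUBIC))
p=np.load("p.npy"); to([.511,-.166,.281],p[2]+np.pi,s)
```

```text
pos [ 0.5107 -0.1664  0.3035] shift [0.001 0.002 0.09 ] turn [-0.0007 -0.0005  0.0014] F [-0.1  0.6  0.4] t 3.525
```

View pics/w2.png

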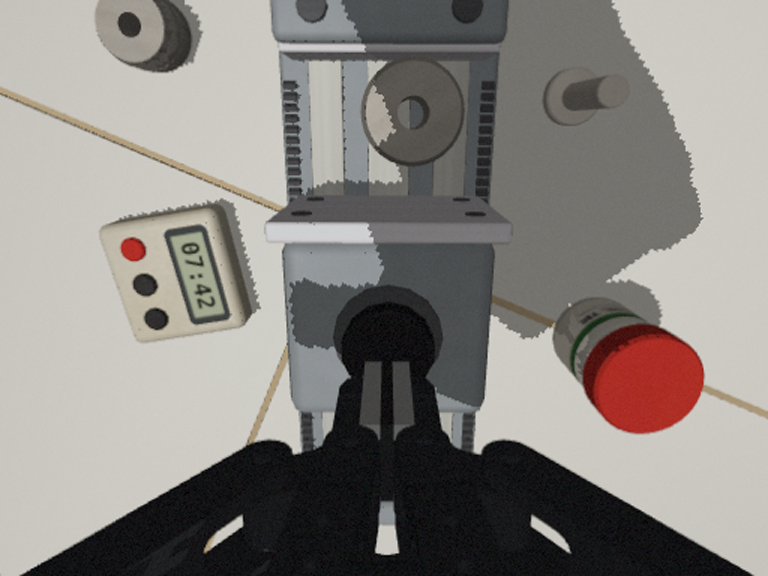

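The fingertips, at (387,365), are over the button centred at about (387,345). I'll press it down in steps.

Request:
carry_out --targets '[[[0, 0, 0.035], [0, 0, 0], 0], [[0, 0, 0.035], [0, 0, 0], 0], [[0, 0, 0.01], [0, 0, 0], 0], [[0, 0, 0.01], [0, 0, 0], 0], [[0, 0, 0.01], [0, 0, 0], 0], [[0, 0, 0.01], [0, 0, 0], 0]]'

```text
clock: 4.32
position: [0.5112, -0.1665, 0.2774]
tool_rot: [3.141, 0.0, 1.977]
force: [-1.8, 0.1, 5.5]
grip_width: 0.0002
```

Request:
carry_out --targets '[[[0, 0, 0.008], [0, 0, 0], 0], [[0, 0, 0.008], [0, 0, 0], 0], [[0, 0, 0.004], [0, 0, 0], 0], [[0, 0, 0], [0, 0, 0], 0]]'

```text
clock: 4.82
position: [0.5112, -0.1665, 0.2722]
tool_rot: [3.141, 0.0, 1.977]
force: [-0.2, -0.6, 1.0]
grip_width: 0.0001
```

Request:
carry_out --targets '[[[0, 0, 0.004], [0, 0, 0], 0], [[0, 0, 0.004], [0, 0, 0], 0], [[0, 0, 0.004], [0, 0, 0], 0], [[0, 0, 0], [0, 0, 0], 0]]'

```text
clock: 5.32
position: [0.5114, -0.1674, 0.271]
tool_rot: [3.14, 0.002, 1.976]
force: [-8.8, -0.9, 41.2]
grip_width: -0.0002
```

The button bottomed out at TCP z 0.271 with 41 N, exactly the predicted fully-down height. Now I retreat, move in front of the face and look.

Request:
carry_out --targets '[[[0, 0, -0.07], [0, 0, 0], 0], [[0, 0, -0.07], [0, 0, 0], 0], [[0.1, 0, 0], [0, 0, 0], 0], [[0.1, 0, 0], [0, 0, 0], 0], [[0.072, 0, 0], [0, 0, 0], 0], [[0, 0, 0], [0, 0, 0], 0]]'

```text
clock: 6.08
position: [0.4842, -0.103, 0.3045]
tool_rot: [3.141, -0.0, 1.979]
force: [0.8, -0.3, -0.8]
grip_width: 0.0
```

Run:
```python
from h import *
s,f=grab("wrist"); t,g=grab("side")
p=np.load("p.npy"); from fit import W,J
a=cv2.resize(f["pixels"],(400,300)); b=cv2.resize(g["pixels"][110:230,195:355],(400,300),interpolation=cv2.INTER_CUBIC)
cv2.imwrite("pics/w3.png",np.hstack([a,b])[:,:,::-1])
q=W(p,J(-.024,0,.239)(p[3])); to(q,p[2]+np.pi,s)
```

```text
pos [ 0.4842 -0.103   0.3045] shift [-0.001 -0.     0.262] turn [ 0.0001 -0.0001  0.001 ] F [ 0.8 -0.3 -0.8] t 6.075
```

View pics/w3.png

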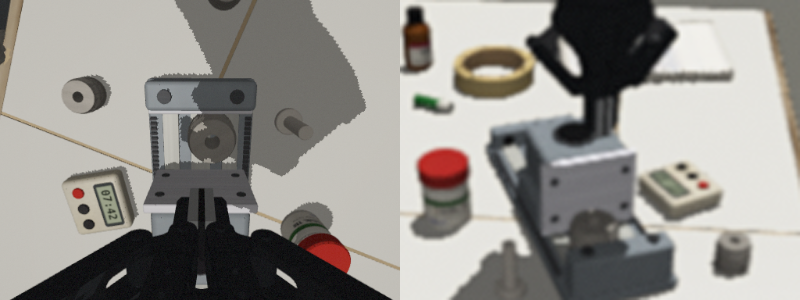

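Run:
```python
from h import *
s,g=grab("side"); C=c2w(s,g)
for x in (0,.011,-.011):
    T=pose(s); P=(T@[x,0,.173,1])[:3]; u,v=proj(g,C,P); print((u-195)*2.5+400,(v-110)*2.5)
```

```text
598.3015663642908 130.56041671303058
602.8241804791289 136.79840230538298
593.8726187344593 124.45220092396141
```

The tip projects to where it is seen, so the button is down and the fingers are 24 mm in front of the face. I'll descend to 14 mm above the die.

Request:
carry_out --targets '[[[0, 0, 0.08], [0, 0, 0], 0], [[0, 0, 0.08], [0, 0, 0], 0], [[0, 0, 0.06], [0, 0, 0], 0], [[0, 0, 0.04], [0, 0, 0], 0], [[0, 0, 0], [0, 0, 0], 0]]'

```text
clock: 6.85
position: [0.4842, -0.1042, 0.2388]
tool_rot: [-3.141, -0.0, 1.977]
force: [0.3, -0.1, -0.7]
grip_width: 0.0001
```

Request:
carry_out --targets '[[[-0.02, 0, 0], [0, 0, 0], 0], [[-0.02, 0, 0], [0, 0, 0], 0], [[-0.02, 0, 0], [0, 0, 0], 0], [[-0.02, 0, 0], [0, 0, 0], 0], [[-0.02, 0, 0], [0, 0, 0], 0], [[-0.02, 0, 0], [0, 0, 0], 0]]'

```text
clock: 7.6
position: [0.4963, -0.1318, 0.2392]
tool_rot: [3.142, -0.0, 1.977]
force: [-0.2, 4.5, 2.0]
grip_width: -0.0002
```

The push force is about 4.5 N, so the jaw is sliding freely. I'll continue.

Request:
carry_out --targets '[[[-0.03, 0, 0], [0, 0, 0], 0], [[-0.03, 0, 0], [0, 0, 0], 0], [[-0.03, 0, 0], [0, 0, 0], 0], [[-0.03, 0, 0], [0, 0, 0], 0], [[-0.03, 0, 0], [0, 0, 0], 0], [[-0.03, 0, 0], [0, 0, 0], 0], [[-0.03, 0, 0], [0, 0, 0], 0], [[-0.02, 0, 0], [0, 0, 0], 0]]'

```text
clock: 8.6
position: [0.519, -0.1849, 0.2392]
tool_rot: [3.142, 0.0, 1.977]
force: [0.5, 3.9, 2.3]
grip_width: -0.0002
```

Run:
```python
from h import *
from fit import W,J
p=np.load("p.npy"); to(W(p,(-.064+.103-.011,0,.239)),p[2]+np.pi)
```

```text
pos [ 0.519  -0.1849  0.2392] shift [-0.057  0.001  0.001] turn [0.     0.     0.0004] F [0.5 3.9 2.3] t 8.6
```

Request:
carry_out --targets '[[[-0.02, 0, 0], [0, 0, 0], 0], [[-0.02, 0, 0], [0, 0, 0], 0], [[-0.01, 0, 0], [0, 0, 0], 0], [[-0.004, 0, 0], [0, 0, 0], 0], [[-0.004, 0, 0], [0, 0, 0], 0]]'

```text
clock: 9.22
position: [0.5244, -0.1973, 0.2392]
tool_rot: [-3.141, -0.001, 1.977]
force: [-3.7, 9.7, 8.2]
grip_width: 0.0001
```

Request:
carry_out --targets '[[[-0.004, 0, 0], [0, 0, 0], 0], [[-0.004, 0, 0], [0, 0, 0], 0], [[0, 0, 0], [0, 0, 0], 0], [[0, 0, 0], [0, 0, 0], 0]]'

```text
clock: 9.72
position: [0.5247, -0.1977, 0.239]
tool_rot: [-3.14, -0.004, 1.979]
force: [-8.7, 16.7, 12.4]
grip_width: 0.0004
```

The jaw has stopped and the force is up to about 19 N, so it is at the backstop. I'll back off, lift and check.

Request:
carry_out --targets '[[[0.03, 0, 0], [0, 0, 0], 0], [[0.04, 0, 0], [0, 0, 0], 0], [[0, 0, -0.1], [0, 0, 0], 0], [[0, 0, -0.2], [0, 0, 0], 0], [[0, 0, -0.2], [0, 0, 0], 0], [[0, 0, -0.1], [0, 0, 0], 0], [[0, 0, 0], [0, 0, 0], 0]]'

```text
clock: 10.6
position: [0.5186, -0.1833, 0.3909]
tool_rot: [3.139, 0.002, 1.977]
force: [-0.3, -0.6, -0.3]
grip_width: -0.0004
```

Run:
```python
from h import *
from fit import W,J
p=np.load("p.npy")
s,f=grab("scene"); t,g=grab("side"); C=c2w(s,f)
a=cv2.resize(f["pixels"][170:320,195:395],(400,300),interpolation=cv2.INTER_CUBIC); b=cv2.resize(g["pixels"][110:260,195:395],(400,300),interpolation=cv2.INTER_CUBIC)
cv2.imwrite("pics/e.png",np.hstack([a,b])[:,:,::-1])
for q in (.09,.103):
  for P in [J(0,.045,.092),J(0,-.045,.092),J(.044,0,.098)]:
    u,v=proj(g,c2w(t,g),W(p,P(q))); u2,v2=proj(f,C,W(p,P(q))); print(q,"side",round((u-195)*2+400),round((v-110)*2),"scene",round((u2-195)*2),round((v2-170)*2))
to([.5,-.1,.4],p[2]+np.pi)
```

```text
0.09 side 493 99 scene 207 48
0.09 side 564 88 scene 188 114
0.09 side 518 72 scene 241 85
0.103 side 490 94 scene 219 51
0.103 side 561 83 scene 200 116
0.103 side 515 68 scene 253 88
pos [ 0.5182 -0.1831  0.3888] shift [ 0.334  0.064 -0.045] turn [-0.     -0.0001  0.0005] F [ 0.9  0.3 -0.4] t 10.7
```

View pics/e.png

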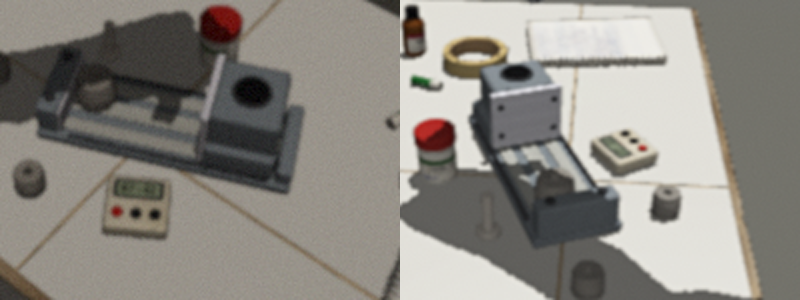

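The final view shows the plate corners in the side image at about (489,95) and (560,84), matching the 0.103 m prediction. The button at (252,90) is down, the die is upright at the fixed jaw, and the punch, pot and timer are in place. Handing in.

```bash
python3 -c "
from workcell import job
print(job.job_done())"
```

```text
the job is handed in; nothing more can be done
None
```

I opened the vice and handed the job in at about 10.7 s of the 35 s allowed; no verdict is reported.

- **Button:** pressed with shut fingers until it bottomed at TCP z 0.271 m. That puts the tips at 98 mm, its stated fully-down height. The force peaked at 41–42 N on the fingertips, above the 40 N limit. That limit is stated for the arm or the gripper's body, so I take it not to apply to the fingertips.
- **Jaw:** pushed at the face until it stopped moving. The push force rose from about 4.5 N to about 19 N there. In the last pictures the face plate matches a jaw position of 0.103 m to within about 1 px, and the button looks down.
- **Other things:** by eye in those pictures, the die stands upright at the fixed jaw, and the punch, pot and timer look unmoved. I did not measure them again.
- **Robot:** it ended clear above the vice, touching nothing, with tool force near zero.
- **Disagreements:** one jaw-top corner in the first fit was off by 5.6 px. A wrist-image refit disagreed by about 8 px because I had marked the plate's rear edge. I used the first fit, and the contact heights and stop position agreed with it.

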